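# Retract the register pins in order

## Task

Clear the register plate for the next print job by pressing the plungers of its three blocks down with the fingertips, in this order: first the oblong block's, then the square block's, and last the round block's. Press each lightly until it is down at or close to its bottom stop, where it stays by itself; do not grasp, lift or shift the blocks, and leave the ink jars and the pin case alone.

Things in the scene. Friction and masses are not known exactly. Their poses are not given: they have to be found in the camera images.
- register_plate: flat dark steel register plate fixed to the table, 160 x 360 x 10 mm (x, y, z); origin at the centre of its underside, z up. The three blocks stand on it in a row along its y, about 120 mm apart, in any order.
- bar_block: the edge-stop block: an oblong bare-aluminium block 84 x 50 x 28 mm (long side along its x), 0.5 to 1 kg, standing loose on the register plate; origin at the centre of its underside, z up. Its plunger sits in the middle of its top.
- bar_pin_top (a point): centre of the top face of the bar block's plunger, which has an oblong steel head 60 x 20 mm (long side along the block's x); moves down with it. With the plunger fully up this point is 50 mm above the block's underside (22 mm above the block's top face), fully down 34 mm (6 mm above the top face).
- bar_pin (a joint): how far that plunger is pushed down: 0 m fully up, 0.016 m at its bottom stop; it starts between 0 and 0.003. About 3 N pushes it, there is no spring, and it stays where it is left.
- square_block: the slot-pin block: a square bare-aluminium block 68 x 68 x 28 mm, 0.5 to 1 kg, standing loose on the register plate; origin at the centre of its underside, z up. Its plunger sits in the middle of its top.
- square_pin_top (a point): centre of the top face of the square block's plunger, which has a square steel head 38 x 38 mm; moves down with it. With the plunger fully up this point is 50 mm above the block's underside (22 mm above the block's top face), fully down 34 mm (6 mm above the top face).
- square_pin (a joint): how far that plunger is pushed down: 0 m fully up, 0.016 m at its bottom stop; it starts between 0 and 0.003. About 3 N pushes it, there is no spring, and it stays where it is left.
- round_block: the datum-pin block: a round bare-aluminium block, diameter 70 mm, 28 mm high, 0.5 to 1 kg, standing loose on the register plate; origin at the centre of its underside, z up. Its plunger sits in the middle of its top.
- round_pin_top (a point): centre of the top face of the round block's plunger, which has a round steel head 40 mm across; moves down with it. With the plunger fully up this point is 50 mm above the block's underside (22 mm above the block's top face), fully down 34 mm (6 mm above the top face).
- round_pin (a joint): how far that plunger is pushed down: 0 m fully up, 0.016 m at its bottom stop; it starts between 0 and 0.003. About 3 N pushes it, there is no spring, and it stays where it is left.
- jar_a: ink jar with black lid, 64 mm across, 72 mm high, loose, origin at the centre of its underside; bystander
- jar_b: ink jar with yellow lid, 62 mm across, 70 mm high, loose, origin at the centre of its underside; bystander
- jar_c: ink jar with white lid, 58 mm across, 62 mm high, loose, origin at the centre of its underside; bystander
- case: small flat closed grey case for register pins, 82 x 110 x 29 mm, loose, origin at the centre of its underside; bystander

How it is judged:
By the outcome, as a careful person would: the job done as asked, in the order asked, and still so for the second after the job is handed in, with the robot touching nothing.
It also fails if it takes over 48 s, if anything falls off the work surface, if the arm or the gripper's body presses on something with over 40 N, if the wrist force passes 120 N, or if a joint passes its speed limit or range.

## Robot

A 6-joint arm with a two-finger parallel gripper is mounted at the origin on a cart in front of the work surface, level with it; the furniture and walls round the work are solid. World frame = base frame: x ahead of the robot, y to its left, z up, the work surface at z = 0. Lengths are in m, angles in rad, forces in N, time in s.
With the tool pointing down it reaches from about 0.275 to 1 m from the base axis. Payload 8.4 kg.
Tool frame: the origin (TCP) lies on the centre line of the jaws, within the pads' length; the fingertips stand 17 mm ahead of it and the grasp point (between the pads) lies 2 mm behind it (bot.tcp_to_tips is the z of the fingertips in the tool frame, in m); z points along the fingers, y is the line along which they close (so a half turn about z gives the same grasp; the last joint's range is limited). The gripper opens to 85 mm and grips with 20 to 120 N. Pads are 22 mm wide; open, the fingers measure 114 mm over their backs; the gripper's body (76 mm by 85 mm) begins 54 mm behind the grasp point. The pads swing forward as they close: fully open they stand 13 mm farther back than shut.
Start: joints at [-1.263, 0.353, 1.633, -0, 1.155, -0.002], TCP at [0.191, -0.595, 0.248] pointing down, gripper open.
Joint ranges: [-2.63, 2.63], [-0.92, 2.1], [0.06, 2.66], [-1.3, 4.44], [0, 2.69], [-3.02, 3.02]. Speed limits (rad/s): [2.22, 2.22, 2.79, 3.14, 3.14, 3.14].

## Interface

Orientations are given as a unit quaternion [x, y, z, w].
In Python, from workcell import bot, hand, kinematics, get_obs, vision, hand_in gives the robot as it stands. The module is installed in compiled form; this text tells all that it offers. Calls block until the motion is done:
- bot.reach(position, orientation): joint-space move of the TCP to a pose.
- bot.servo_line(position, ori=None, velocity=0.15): straight line of the TCP; ori=None keeps the orientation; velocity is the mean speed in m/s.
- bot.goto_joints(angles): joint-space move.
- hand.move_gripper(opening, strength=None): finger opening in m; strength is the grip in N (None keeps the last); returns when the fingers have stopped.
- bot.dwell(seconds).
- kinematics.solve_ik(position, orientation): joint angles nearest the present ones, or None.
- get_obs(): the state.
- vision.read_camera(name): name is "scene" or "top" or "wrist"; returns a dict with "frame" (480x640x3 uint8, red, green, blue), "intrinsics" (3x3 intrinsics, pixels), "view" (4x4, takes a point from world to camera coordinates). Camera axes: x right, y down, z forward; pixel columns grow to the right and rows downward; lengths in m; the calibration is good to about 2 mm. A picture is of the moment at which its call begins. There is no depth.
A pose or a line that the arm cannot do raises bot.IKError and nothing moves.
- hand_in(): hands the job in; it is judged then, once.
The state is a dict: "time_s": time; "joint_pos": joint angles; "joint_vel": joint speeds; "joint_efforts": joint torques, N m; "position": TCP position; "orientation": TCP orientation; "wrist_force": force on the tool from outside, world axes, zero at the start; "ft_torque": the same for the moment, N m; "gripper_width": finger opening in m; "grip_force": force on a finger pad.
Only numpy, scipy, OpenCV 4.12 (cv2) and the standard library are available. Lean on these libraries where they do the work, as an engineer would, in place of code of your own. Each camera call takes 0.05 s, during which the arm holds its last target. There are 200 camera calls.

## Working session

There is one attempt and no reset: what is moved stays moved. The work goes in short steps, each a Python script; the robot and the scene stay as the last script left them, time stands still between calls to the robot, and variables do not carry over. Pictures are saved under pics/ and viewed, at most 10 in all, crops included, and the job is handed in when it is done.

```bash
mkdir -p pics; python3 - <<'E'
from workcell import *
import cv2,numpy as np
np.set_printoptions(precision=4,suppress=True)
for n in("top","scene"):
    r=vision.read_camera(n);cv2.imwrite(f"pics/{n}0.png",r["frame"][...,::-1]);print(n,r["intrinsics"],r["view"])
o=get_obs();print(o["time_s"],o["position"],o["orientation"],o["wrist_force"],o["gripper_width"],bot.tcp_to_tips)
E
```

```text
top [[479.0881   0.     324.2876]
 [  0.     479.0881 248.1786]
 [  0.       0.       1.    ]] [[-0.0062 -1.      0.0032  0.1375]
 [-0.9797  0.0054 -0.2004  0.6226]
 [ 0.2004 -0.0044 -0.9797  1.1254]
 [ 0.      0.      0.      1.    ]]
scene [[613.8743   0.     318.224 ]
 [  0.     613.8743 239.5922]
 [  0.       0.       1.    ]] [[-0.8502 -0.5264  0.0007  0.6051]
 [-0.3338  0.5381 -0.774   0.1802]
 [ 0.407  -0.6583 -0.6332  1.3014]
 [ 0.      0.      0.      1.    ]]
0.1 [ 0.1904 -0.5949  0.2476] [ 0.988   0.1543 -0.0001 -0.0006] [0.5628 0.0504 0.928 ] 0.08580754239892328 0.017
```

View pics/top0.png

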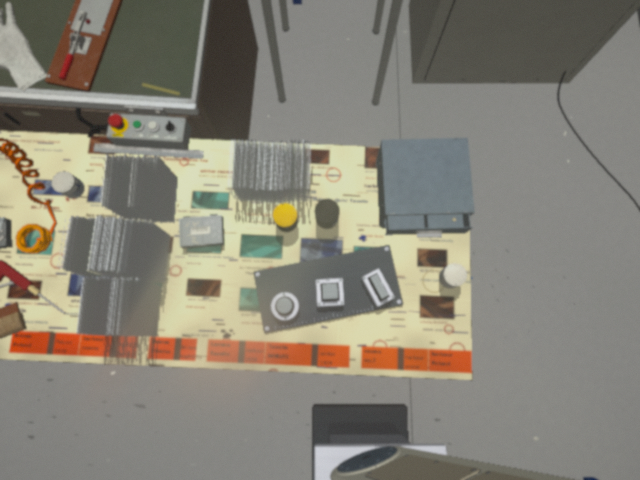

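View pics/scene0.png

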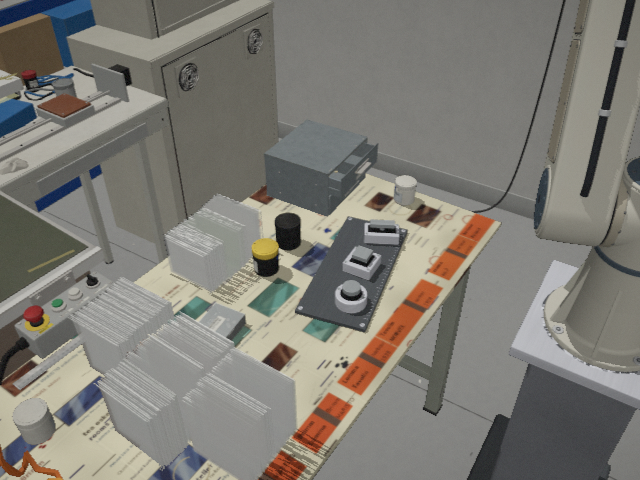

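Row from the left in the top view: round head about (285,305), square (330,291), bar (377,287). Both views agree, so I'll enlarge the row to refine those positions.

```bash
cat > h.py <<'E'
import numpy as np
def ray(r,u,v,z):
    K,V=r["intrinsics"],r["view"];R,t=V[:3,:3],V[:3,3]
    d=R.T@np.linalg.solve(K,[u,v,1]);c=-R.T@t
    return (c+d*(z-c[2])/d[2])
E
python3 - <<'E'
from workcell import *
from h import *
import cv2
r=vision.read_camera("top")
for n,u,v in(("round",285,305),("sq",330,291),("bar",377,287)):print(n,ray(r,u,v,.06).round(4))
for n,u,v in(("c1",257,272),("c2",388,247),("c3",403,303),("c4",266,332)):print(n,ray(r,u,v,.01).round(4))
t=cv2.resize(r["frame"][240:340,250:410],(800,500),interpolation=cv2.INTER_CUBIC)
cv2.imwrite("pics/t1.png",t[...,::-1])
s=vision.read_camera("scene")["frame"][205:325,290:420]
cv2.imwrite("pics/s1.png",cv2.resize(s,(650,600),interpolation=cv2.INTER_CUBIC)[...,::-1])
E
```

```text
round [0.4838 0.23   0.06  ]
sq [0.5172 0.1205 0.06  ]
bar [0.5263 0.0054 0.06  ]
c1 [0.5728 0.3066 0.01  ]
c2 [ 0.6364 -0.0318  0.01  ]
c3 [ 0.4913 -0.065   0.01  ]
c4 [0.4209 0.2808 0.01  ]
```

View pics/t1.png

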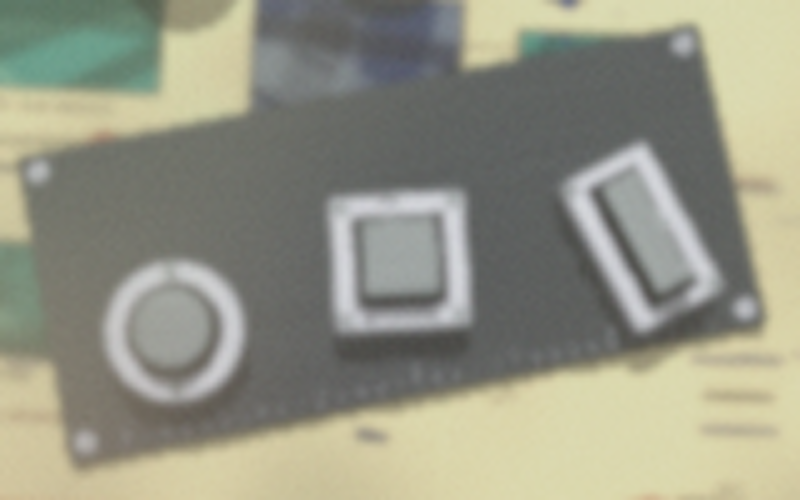

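View pics/s1.png

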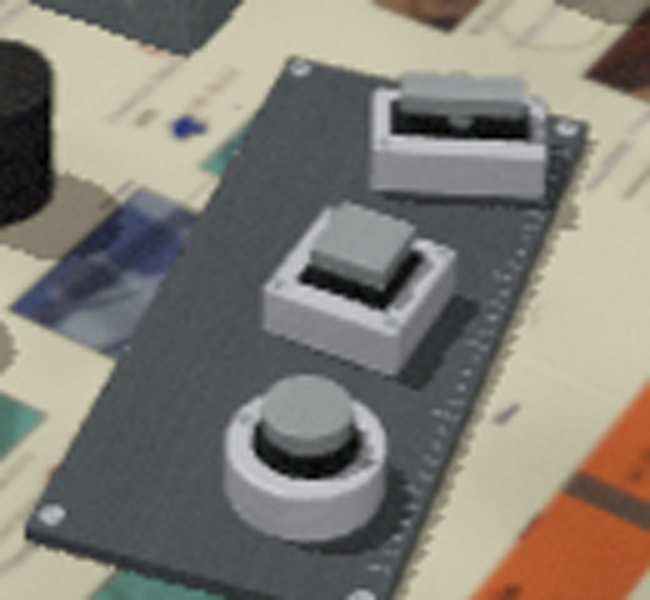

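The heads show clearly in the enlarged top view, at crop pixels (171,327) round, (400,256) square and (649,229) bar. The bar's long axis is at about 24.6° world yaw. I'll shut the fingers and start with the bar.

```bash
cat >> h.py <<'E'
from workcell import *
from scipy.spatial.transform import Rotation as Ro
def ori(deg): return (Ro.from_euler('z',deg,degrees=True)*Ro.from_quat([1,0,0,0])).as_quat()
def press(x,y,fmax=10,ztop=.064,zmin=.0425):
    z=ztop; L=bot.tcp_to_tips; log=[]; q=get_obs()["orientation"]
    bot.servo_line([x,y,z+L],q,velocity=.08); bot.dwell(.2)
    f0=get_obs()["wrist_force"][2]
    while z>zmin:
        z-=.001 if z>.048 else .0005
        bot.servo_line([x,y,z+L],q,velocity=.02)
        o=get_obs(); f=o["wrist_force"]; log.append((round(z*1e3,1),round((o["position"][2]-L)*1e3,1),round(f[2]-f0,1)))
        if f[2]-f0>fmax or np.hypot(*f[:2])>15: break
    print(o["time_s"],log,f,o["ft_torque"])
    bot.servo_line([x,y,.12+L],q,velocity=.1)
E
python3 - <<'E'
from h import *
np.set_printoptions(precision=3,suppress=True)
r=vision.read_camera("top")
P={n:ray(r,250+u/5-.4,240+v/5-.4,.059) for n,u,v in(("round",171,327),("square",400,256),("bar",649,229))};print(P)
hand.move_gripper(0.0,20); print(get_obs()["gripper_width"])
x,y,_=P["bar"]
c=[(kinematics.solve_ik([x,y,.24],ori(a)),a) for a in(-65.4,114.6)];print(c)
q,a=min([k for k in c if k[0] is not None],key=lambda k:abs(k[0][5]))
bot.goto_joints(q); bot.servo_line([x,y,.137],velocity=.15)
o=get_obs();print(o["time_s"],o["position"],o["wrist_force"])
for n in("top","scene","wrist"):
    import cv2;cv2.imwrite(f"pics/{n}2.png",vision.read_camera(n)["frame"][...,::-1])
a=cv2.imread("pics/scene2.png")[100:330,270:470];b=cv2.imread("pics/wrist2.png")
cv2.imwrite("pics/c2.png",np.hstack([cv2.resize(a,(400,460)),cv2.resize(b,(400,300))[:0].reshape(0,400,3) if 0 else np.vstack([cv2.resize(b,(400,300)),np.zeros((160,400,3),np.uint8)])]))
E
```

```text
{'round': array([0.484, 0.233, 0.059]), 'square': array([0.518, 0.121, 0.059]), 'bar': array([ 0.53 , -0.001,  0.059])}
0.00030252620334069753
[(array([-0.004,  0.215,  1.844, -0.   ,  1.083,  2.708]), -65.4), (array([-0.004,  0.215,  1.844, -0.   ,  1.083, -0.433]), 114.6)]
4.2833 [ 0.531 -0.001  0.138] [0.286 0.888 0.482]
```

View pics/c2.png

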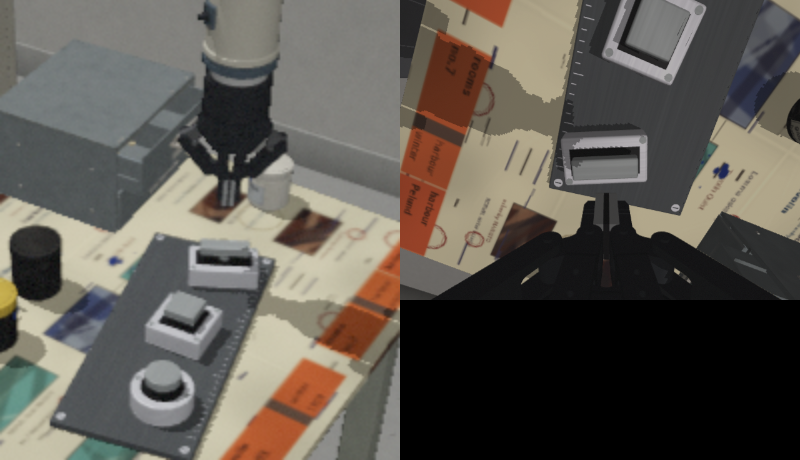

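The wrist view shows the closed fingers aligned with the bar head, whose centre is at full-image pixel (328,270); the square head is at (411,54). I'll check these against the top-view estimate, then press the bar.

```bash
python3 - <<'E'
from h import *
np.set_printoptions(precision=3,suppress=True)
r=vision.read_camera("wrist");b=ray(r,328,270,.059);print(b,ray(r,411,54,.059))
p=np.array([.530,-.001]); print(np.hypot(*(b[:2]-p)))
if np.hypot(*(b[:2]-p))<.007:
    p=(p+b[:2])/2
    press(*p)
    import cv2
    cv2.imwrite("pics/w3.png",vision.read_camera("wrist")["frame"][...,::-1])
    a=vision.read_camera("scene")["frame"][205:325,290:420]
    cv2.imwrite("pics/s3.png",cv2.resize(a,(520,480))[...,::-1])
E
```

```text
[ 0.53  -0.     0.059] [0.52  0.116 0.059]
0.0010223286620382028
12.0333 [(63.0, np.float64(63.1), np.float64(0.3)), (62.0, np.float64(61.9), np.float64(-0.3)), (61.0, np.float64(60.9), np.float64(0.3)), (60.0, np.float64(60.0), np.float64(-0.7)), (59.0, np.float64(59.0), np.float64(1.0)), (58.0, np.float64(57.9), np.float64(0.8)), (57.0, np.float64(56.9), np.float64(0.6)), (56.0, np.float64(55.9), np.float64(-0.5)), (55.0, np.float64(54.9), np.float64(0.4)), (54.0, np.float64(53.9), np.float64(-0.2)), (53.0, np.float64(52.9), np.float64(-0.1)), (52.0, np.float64(51.9), np.float64(0.1)), (51.0, np.float64(50.9), np.float64(0.9)), (50.0, np.float64(49.9), np.float64(0.7)), (49.0, np.float64(48.9), np.float64(0.7)), (48.0, np.float64(47.9), np.float64(-0.6)), (47.5, np.float64(47.5), np.float64(0.5)), (47.0, np.float64(47.0), np.float64(0.8)), (46.5, np.float64(46.5), np.float64(1.3)), (46.0, np.float64(46.0), np.float64(2.0)), (45.5, np.float64(45.5), np.float64(1.3)), (45.0, np.float64(44.9), np.float64(1.8)), (44.5, np.float64(44.5), np.float64(0.4)), (44.0, np.float64(44.1), np.float64(3.6)), (43.5, np.float64(44.0), np.float64(9.1)), (43.0, np.float64(43.9), np.float64(16.0))] [-4.211 -0.601 16.161] [0.035 0.802 0.067]
```

View pics/s3.png

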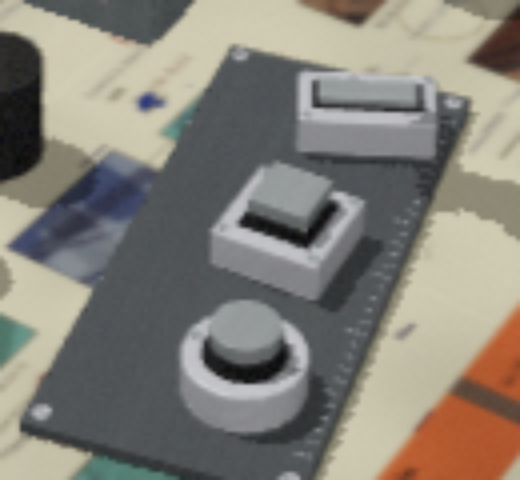

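View pics/w3.png

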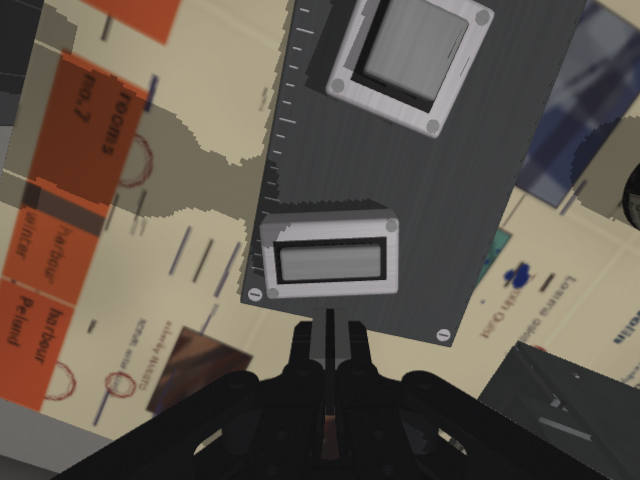

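The scene view shows the bar plunger down (head low in its block, around (370,93)) and the block not shifted. The square and round heads are still up at (290,197) and (247,332). Square goes next, then round only if the square reached its stop.

```bash
sed -i 's/^    bot.servo_line(\[x,y,.12+L\].*/&\n    return log[-1][2]>10 and 43<log[-1][1]<45/' h.py; python3 - <<'E'
from h import *
import cv2
def go(x,y): bot.servo_line([x,y,.137],velocity=.12); return press(x,y)
ok=go(.5185,.1195); print(ok)
if ok: print(go(.484,.2315))
bot.servo_line([.47,.22,.26],velocity=.15)
print(get_obs()["time_s"])
a=vision.read_camera("scene")["frame"][205:325,290:420]
b=vision.read_camera("top")["frame"][205:325,250:410]
cv2.imwrite("pics/e4.png",np.hstack([cv2.resize(a,(400,370)),cv2.resize(b,(400,370))])[...,::-1])
E
```

```text
21.5083 [(63.0, np.float64(63.1), np.float64(0.9)), (62.0, np.float64(61.9), np.float64(-0.0)), (61.0, np.float64(60.9), np.float64(-0.2)), (60.0, np.float64(59.9), np.float64(0.0)), (59.0, np.float64(58.9), np.float64(-0.7)), (58.0, np.float64(57.9), np.float64(1.0)), (57.0, np.float64(57.0), np.float64(0.1)), (56.0, np.float64(56.0), np.float64(-0.2)), (55.0, np.float64(55.0), np.float64(0.5)), (54.0, np.float64(53.9), np.float64(-0.2)), (53.0, np.float64(52.9), np.float64(-0.1)), (52.0, np.float64(51.9), np.float64(0.6)), (51.0, np.float64(50.9), np.float64(0.3)), (50.0, np.float64(49.9), np.float64(0.1)), (49.0, np.float64(48.9), np.float64(1.1)), (48.0, np.float64(47.9), np.float64(0.4)), (47.5, np.float64(47.5), np.float64(1.0)), (47.0, np.float64(47.0), np.float64(2.4)), (46.5, np.float64(46.5), np.float64(1.3)), (46.0, np.float64(46.0), np.float64(1.7)), (45.5, np.float64(45.4), np.float64(2.0)), (45.0, np.float64(44.9), np.float64(2.3)), (44.5, np.float64(44.4), np.float64(1.8)), (44.0, np.float64(44.1), np.float64(3.5)), (43.5, np.float64(44.0), np.float64(10.1))] [-1.70139
[... 598 characters left out ...]
.2)), (51.0, np.float64(50.9), np.float64(0.3)), (50.0, np.float64(49.9), np.float64(-0.8)), (49.0, np.float64(48.9), np.float64(-0.8)), (48.0, np.float64(47.9), np.float64(-1.2)), (47.5, np.float64(47.5), np.float64(0.8)), (47.0, np.float64(47.0), np.float64(0.6)), (46.5, np.float64(46.5), np.float64(0.6)), (46.0, np.float64(46.0), np.float64(1.2)), (45.5, np.float64(45.5), np.float64(1.0)), (45.0, np.float64(44.9), np.float64(0.5)), (44.5, np.float64(44.4), np.float64(0.5)), (44.0, np.float64(44.1), np.float64(1.9)), (43.5, np.float64(44.0), np.float64(9.7)), (43.0, np.float64(43.9), np.float64(14.7))] [-4.84130459 -2.8487661  15.41277402] [-0.35010914  0.72948305 -0.02774396]
True
32.9917
```

View pics/e4.png

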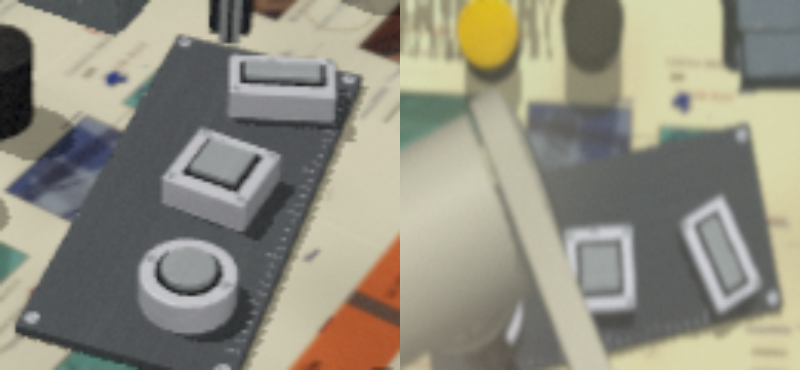

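All three heads now sit low in their blocks (scene crop: bar (283,72), square (222,160), round (188,270)). The blocks haven't moved and the arm is clear.

```bash
python3 -c "
from workcell import *
print(hand_in())"
```

```text
the job is handed in; nothing more can be done
None
```

I pressed the three plungers to their bottom stops in the order bar, square, round, with at most about 16 N. The blocks did not visibly shift, the robot is clear of everything, and I handed the job in at about 33 s.

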